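# Start the parts washer

## Task

Start the little parts washer on the bench: push its open lid down until it is fully shut, then tip the rocker switch right over by pressing its raised end, and then press the square key fully in; each stays where you leave it. Keep to that order and use the fingertips only, picking nothing up. Do not press the round mushroom-headed stop button, and leave the jar, the cup, the steel die and the screwdriver where they are.

Things in the scene. Friction and masses are not known exactly. Their poses are not given: they have to be found in the camera images.
- lid (a joint): hinge angle of the washer's flat grey lid, rad: 0 = shut on the tank, grows as the free edge rises (about 0.55 to 1.0 at the start, stop at 1.3). The lid is a plate 140 mm from hinge to free edge, 200 mm wide, 8 mm thick; a stiff hinge holds it at any angle, and about 2 N down at the free edge moves it. The washer is a fixed open steel tank 140 x 200 mm, 115 mm high, on a black base 152 x 212 mm, 35 mm high.
- lid_hinge (a point): point on the lid's hinge axis, at the middle of the washer's far rim, 115 mm above the bench; fixed. Its y axis runs along the hinge, its -x axis points level across the tank to the lid's free edge (when shut), z up. The lid's upper face lies 9 mm off the hinge axis (124 mm above the bench when shut).
- lid_edge (a point): middle of the free edge of the lid, on its upper face; moves with the lid (140 mm from the hinge).
- rocker (a joint): angle of the rocker paddle, rad: 0 = off (one end raised), 0.60 = fully tipped over; stays where it is left. About 3 N down, 24 mm from the pivot, moves it.
- rocker_pivot (a point): centre of the rocker on its pivot axis, 70 mm above the bench; fixed. Its y axis is the pivot; its -x axis points level towards the end that is raised at the start; z up. The off-white oblong paddle is 70 mm long (x), 40 mm wide (y), 10 mm thick, tilted 0.30 rad one way at the start and 0.30 rad the other way when tipped over.
- rocker_raised_end (a point): middle of the edge of the paddle's upper face at the end that is raised at the start, 35 mm from the pivot; about 85 mm above the bench at the start, 64.5 mm when tipped over; moves with the paddle. Three black ribs mark this half. The rocker sits on a fixed square grey box 76 mm wide, 56 mm high, whose black cable gland sticks out of the side opposite this end.
- start_key (a joint): travel of the square off-white key, m: 0 = out, 0.008 = fully in; it stays where it is left and takes about 4 N to move.
- key_top (a point): centre of the flat upper face of the square key, 36 x 36 mm, 70 mm above the bench when out and 62 mm when fully in; moves with the key, z up. It sits on a fixed square grey box 76 mm wide, 56 mm high.
- stop_button (a joint): travel of the stop button, m: 0 = out, 0.007 = fully in; sprung. Not to be pressed.
- stop_top (a point): top of the round off-white mushroom-headed stop button, 40 mm across, 85 mm above the bench, on a third grey box like the others.
- jar: glass jar with a green cap, 56 mm across, 85 mm high, loose; origin at the centre of its underside. A bystander.
- cup: brass cup, 64 mm across, 60 mm high, loose; origin at the centre of its underside. A bystander.
- die: dark steel threaded die standing upright, 38 mm across at its collar, 64 mm high, loose; origin at the centre of its underside. A bystander.
- screwdriver: screwdriver lying on the bench, loose; origin on its underside, its blade points along +x of its own frame. A bystander.

How it is judged (in metres and radians):
On the way, in this order (a step that is already met when the one before it is completed fails the run):
1. the lid is pushed fully shut (value of joint lid below 0.04 rad), for 0.2 s.
2. then the rocker is tipped right over (value of joint rocker above 0.52 rad and value of joint lid below 0.04 rad), for 0.2 s.
3. then the square key is pressed fully in (all of step 2 and value of joint start_key above 0.006 m), for 0.2 s.
At the end, for the whole second after the job is handed in: lid shut (within 0.04 rad, about 5 mm at its edge), rocker tipped over (past 0.52 of 0.60 rad), square key in (past 6 of 8 mm), stop button out, every bystander within 20 mm of where it stood (all of step 3 and value of joint stop_button below 0.002 m and distance of each of jar, cup, die, screwdriver from where it was at the start of the episode below 0.02 m); the robot touches nothing.
It fails at once if the stop button is pressed (more than 3 mm) (value of joint stop_button above 0.003 m).
It fails at once if a switch is worked before its turn: the rocker with the lid open, or the square key with the lid open or the rocker off ((value of joint rocker above 0.52 rad and value of joint lid above 0.08 rad) or (value of joint start_key above 0.006 m and (value of joint lid above 0.08 rad or value of joint rocker below 0.45 rad))).
It fails at once if the jar, cup, die or screwdriver is moved more than 20 mm, lifted or knocked over (distance of any of jar, cup, die, screwdriver from where it was at the start of the episode above 0.02 m or angle between any of jar, cup, die's own z axis and vertical above 0.4 rad).
It also fails if it takes over 51 s, if anything falls off the work surface, if the arm or the gripper's body presses on something with over 40 N, if the wrist force passes 120 N, or if a joint passes its speed limit or range.

## Robot

A 7-joint arm with a two-finger parallel gripper is mounted at the origin on the work surface. World frame = base frame: x ahead of the robot, y to its left, z up, the work surface at z = 0. Lengths are in m, angles in degrees, forces in N, time in s.
With the tool pointing down it reaches from about 0.425 to 0.875 m from the base axis. Payload 4.7 kg.
Tool frame: the origin (TCP) lies on the centre line of the jaws, within the pads' length; the fingertips stand 25 mm ahead of it and the grasp point (between the pads) lies 6 mm ahead of it; z points along the fingers, y is the direction in which the jaws open and shut (so a half turn about z gives the same grasp; the last joint's range is limited). The gripper opens to 87 mm and grips with 3 to 60 N. Pads are 19 mm wide; open, the fingers measure 117 mm over their backs; the gripper's body (75 mm by 190 mm) begins 51 mm behind the grasp point.
Start: joints at [-74.078, 18.392, -4.016, 83.108, 1.295, 78.541, -3.26], TCP at [0.17, 0.628, 0.248] pointing down, gripper open.
Joint ranges: [-163.93, 163.93], [-17.29, 119.83], [-79.2, 71.16], [3.27, 140.29], [-89.18, 269.18], [5.43, 117.66], [-154.24, 154.24]. Speed limits (degrees/s): [147.25, 147.25, 180, 180, 180, 180, 180].

## Interface

Orientations are given as [roll, pitch, yaw] about the fixed x, y, z axes, in that order (R = Rz(yaw) Ry(pitch) Rx(roll)).
In Python, from cell import env gives the robot as it stands.
- The arm moves only by the shell command python3 -m creep 'ROWS' [OPENING] [FORCE]. ROWS is JSON, a list of rows, each an object of numbers: "tx", "ty", "tz": the shift along the tool's x, y, z in m; "rx", "ry", "rz": the turn, a rotation vector about the tool's x, y, z in degrees. In form: [{"tx": .., "ty": .., "tz": .., "rx": .., "ry": .., "rz": ..}, ...]. A call has 1 to 20 rows; each row shifts and turns the commanded pose from where the row before left it, along the tool's axes as they then stand; what a row does not reach is not made up. A row lasts 1/8 s, in which the tool goes at most 62.5 mm and 10.7 degrees, less where a joint would pass 70% of its speed; a pose out of reach is approached as far as the arm can. A call is refused whole if a number of a shift passes 0.0625 or a number of a turn 10.7, either way. A call with a gripper value outside its range is refused whole. OPENING is the finger opening in m, from 0 to 0.087, set as the call begins (- or left out, the last holds). The fingers move at their own pace and stop on an object; FORCE is the grip in N (left out, the last holds). Time passes only in rows, so rows that do not move let the fingers close. It gives the time, the measured TCP pose, the force and the opening at its end, in the units of the state.
- env.get_obs(): the state, without advancing time (a new reading comes with each control period).
- env.read_camera(name): name is "scene" or "top" or "wrist"; returns a dict with "pixels" (480x640x3 uint8, red, green, blue), "intrinsics" (3x3 intrinsics, pixels), "R" (3x3) and "t" (3): a world point X has camera coordinates R X + t. Camera axes: x right, y down, z forward; pixel columns grow to the right and rows downward; lengths in m; the calibration is good to about 2 mm. A picture is of the moment at which its call begins. There is no depth.
- env.sign_off(): hands the job in, once; it reports no verdict.
The state is a dict: "time_s": time; "qpos": joint angles; "joint_velocities": joint speeds; "effort": joint torques, N m; "tool_pos": TCP position; "tool_rot": TCP orientation; "force": force on the tool from outside, world axes, zero at the start; "wrist_torque": the same for the moment, N m; "grip_width": finger opening in m.
Only numpy, scipy, OpenCV 4.12 (cv2) and the standard library are available. Lean on these libraries where they do the work, as an engineer would, in place of code of your own. Each camera call takes 0.05 s, during which the arm holds its last target.

## Working session

There is one attempt and no reset: what is moved stays moved. The work goes in short steps, Python scripts to look and compute and a shell command to move; the robot and the scene stay as the last step left them, time stands still between calls to the robot, and variables do not carry over. Pictures are saved under pics/ and viewed, and the job is handed in when it is done.

```bash
ls; mkdir -p pics; python3 - <<'E'
from cell import env
import cv2,json
o=env.get_obs()
print({k:o[k] for k in ("time_s","tool_pos","tool_rot","force","grip_width")})
for n in("scene","top","wrist"):
    c=env.read_camera(n)
    cv2.imwrite(f"pics/{n}0.png",c["pixels"][:,:,::-1])
    print(n,c["intrinsics"],c["R"],c["t"])
E
```

```text
pics
{'time_s': 0.0, 'tool_pos': array([0.16938266, 0.6270253 , 0.24643561]), 'tool_rot': array([-1.79890761e+02,  6.42194444e-03,  1.64891398e+02]), 'force': array([ 0.02985665, -0.11832832,  0.09162875]), 'grip_width': 0.08683938436659622}
scene [[573.42110404   0.         314.73478596]
 [  0.         573.42110404 243.6754283 ]
 [  0.           0.           1.        ]] [[-0.18737078  0.98222928 -0.01085532]
 [ 0.83780883  0.15403231 -0.5237847 ]
 [-0.51280459 -0.10723664 -0.85178152]] [ 0.1757548  -0.42210294  1.4405111 ]
top [[489.12008405   0.         320.61242027]
 [  0.         489.12008405 233.4731151 ]
 [  0.           0.           1.        ]] [[ 0.02708726 -0.99936093  0.02332401]
 [-0.97959691 -0.03118523 -0.19853811]
 [ 0.1991386  -0.01747028 -0.9798156 ]] [-0.09453633  0.59469025  0.91855368]
wrist [[373.06952128   0.         315.3264516 ]
 [  0.         373.06952128 233.07037465]
 [  0.           0.           1.        ]] [[ 0.26205908  0.96505048 -0.00161644]
 [ 0.92261465 -0.2500437   0.29370113]
 [ 0.28303224 -0.0784584  -0.95589593]] [-0.65026281 -0.03500235  0.39223165]
```

View pics/scene0.png

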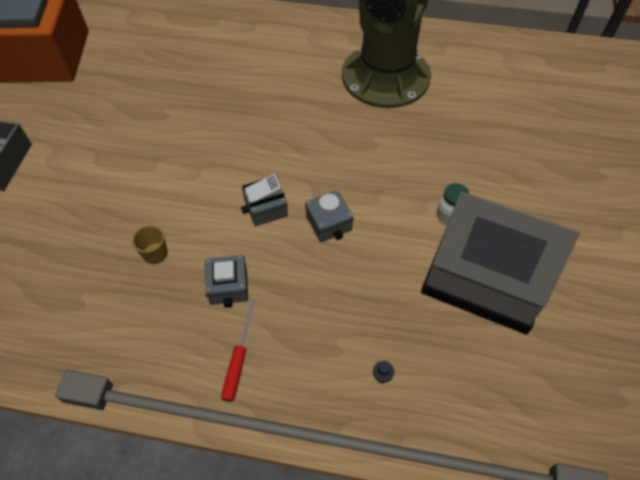

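View pics/top0.png

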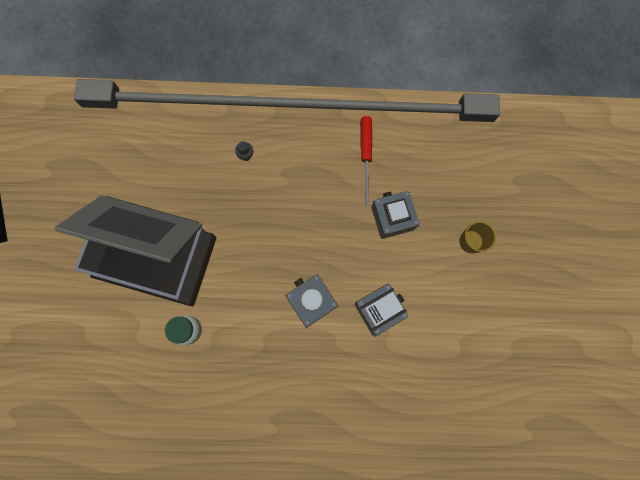

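View pics/wrist0.png

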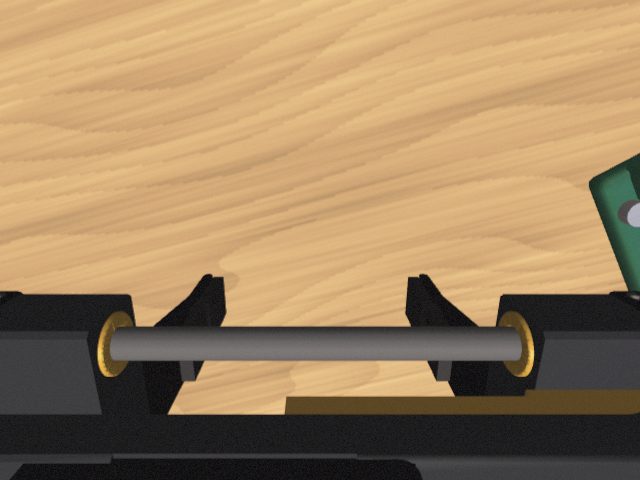

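The top view shows the washer at about (145,250), with its lid's free edge from (56,230) to (170,260) on the robot side. The stop is at (312,299), the rocker at (382,308) with its ribs at the lower left, and the key at (398,211). The jar is at (180,330), the cup at (480,237), the die at (244,150) and the screwdriver at (367,150).

I'll enlarge these for measurement.

```bash
cat > h.py <<'E'
import numpy as np,cv2
from cell import env
def cam(n): return env.read_camera(n)
def ray(c,u,v):
    K=np.array(c["intrinsics"]);R=np.array(c["R"]);t=np.array(c["t"])
    return -R.T@t, R.T@np.linalg.solve(K,[u,v,1.0])
def plane(c,u,v,z):
    o,d=ray(c,u,v); return o+d*(z-o[2])/d[2]
def proj(c,X):
    p=np.array(c["intrinsics"])@(np.array(c["R"])@np.array(X)+np.array(c["t"])); return p[:2]/p[2]
def tri(c1,p1,c2,p2):
    o1,d1=ray(c1,*p1);o2,d2=ray(c2,*p2)
    s=np.linalg.lstsq(np.c_[d1,-d2],o2-o1,rcond=None)[0]
    a=o1+s[0]*d1;b=o2+s[1]*d2
    return (a+b)/2,np.linalg.norm(a-b)
E
python3 - <<'E'
import cv2
t=cv2.imread("pics/top0.png");s=cv2.imread("pics/scene0.png")
def z(i,x,y,w,h,n,k): cv2.imwrite("pics/"+n,cv2.resize(i[y:y+h,x:x+w],None,fx=k,fy=k,interpolation=cv2.INTER_CUBIC))
z(t,40,180,190,140,"tw.png",4)
z(t,270,180,170,170,"tb.png",3.5)
z(s,410,170,180,170,"sw.png",3.5)
z(s,190,160,180,150,"sb.png",4)
E
```

```text
(no output)
```

View pics/tw.png

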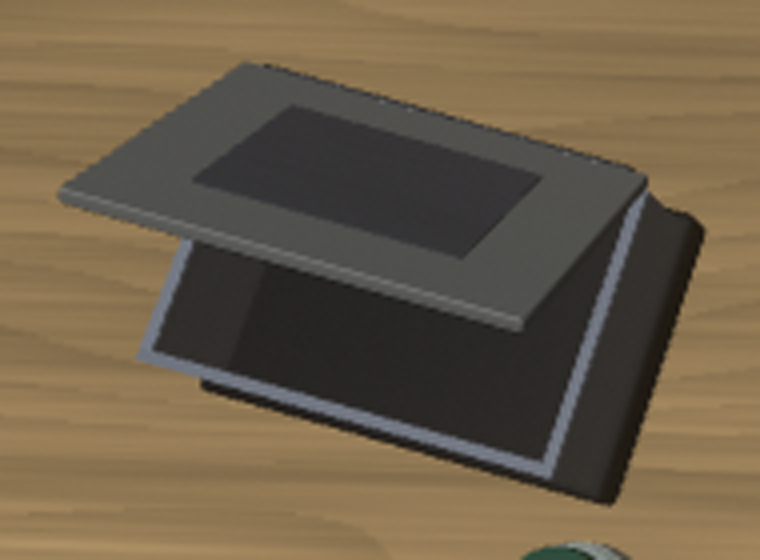

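View pics/tb.png

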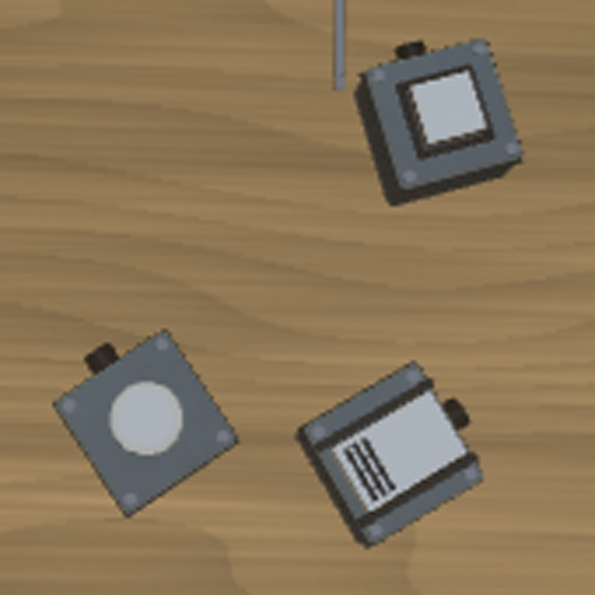

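View pics/sw.png

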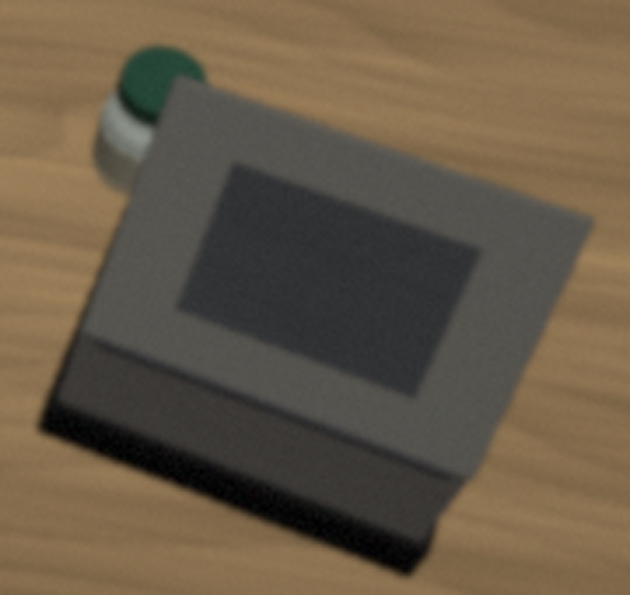

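View pics/sb.png

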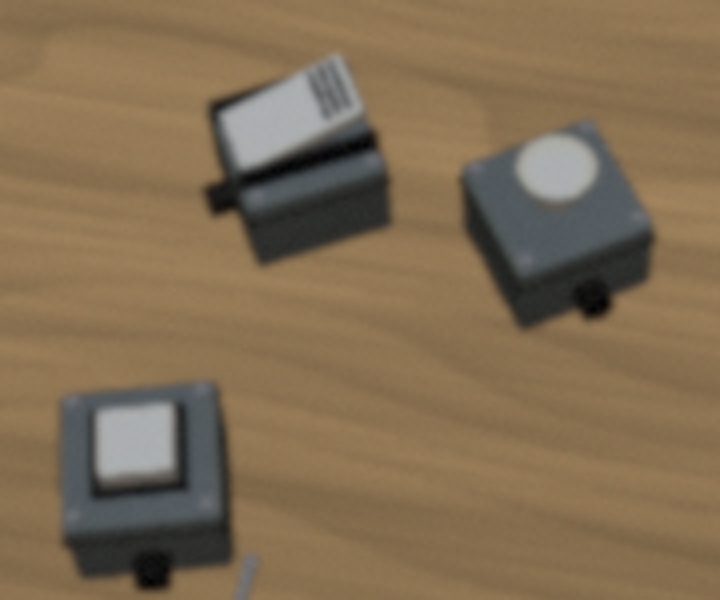

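```bash
python3 - <<'E'
from h import *
T=cam("top");S=cam("scene")
f=lambda x,y,ox,oy,k:(ox+(x+.5)/k-.5,oy+(y+.5)/k-.5)
tw=lambda x,y:f(x,y,40,180,4); tb=lambda x,y:f(x,y,270,180,3.5)
sw=lambda x,y:f(x,y,410,170,3.5); sb=lambda x,y:f(x,y,190,160,4)
np.set_printoptions(precision=4,suppress=True)
L={"freeL":(tw(64,188),sw(595,220)),"freeR":(tw(520,318),sw(178,78)),"hingeL":(tw(247,63),sw(465,478)),"hingeR":(tw(647,178),sw(85,335))}
for k,(a,b) in L.items(): print(k,*tri(T,a,S,b))
for p in[(137,357),(549,480)]: print("rim",plane(T,*tw(*p),.115))
# whites
def whites(c,box):
    x,y,w,h=box;hsv=cv2.cvtColor(c["pixels"],cv2.COLOR_RGB2HSV)[y:y+h,x:x+w]
    m=((hsv[...,2]>135)&(hsv[...,1]<60)).astype(np.uint8)
    n,l,st,ce=cv2.connectedComponentsWithStats(m)
    return [(st[i,4],ce[i]+[x,y]) for i in range(1,n) if st[i,4]>30]
wt=whites(T,(270,180,170,170));ws=whites(S,(190,160,180,150));print(wt,ws)
for a,p in wt: print("top z.07",plane(T,*p,.07),"z.085",plane(T,*p,.085))
for a,p in ws: print("scene z.07",plane(S,*p,.07),"z.085",plane(S,*p,.085))
# rocker end corners & far end
for n,a,b in [("raised1",tb(333,447),sb(338,55)),("raised2",tb(372,510),sb(360,108)),("low1",tb(432,390),sb(217,120)),("low2",tb(469,450),sb(240,170))]: print(n,*tri(T,a,S,b))
# bystanders
for n,p,z in [("jar",(180,330),.085),("cup",(480,236),.06),("die",(244,149),.064),("screwtip",(367,205),.01),("screwend",(366,118),.02)]: print(n,plane(T,*p,z))
E
```

```text
freeL [0.5604 0.3607 0.2301] 0.003321754547981936
freeR [0.5126 0.1701 0.2299] 0.0012836119885848833
hingeL [0.6446 0.3379 0.1229] 0.0012711132275627182
hingeR [0.5962 0.15   0.1182] 0.0029816319709575975
rim [0.5053 0.376  0.115 ]
rim [0.4546 0.1831 0.115 ]
[(np.int32(292), array([397.5753, 210.2192])), (np.int32(337), array([311.4332, 299.1632])), (np.int32(554), array([385.444 , 307.3231]))] [(np.int32(440), array([261.0364, 188.5205])), (np.int32(250), array([328.668, 201.28 ])), (np.int32(307), array([223.1401, 269.5179]))]
top z.07 [ 0.6479 -0.2302  0.07  ] z.085 [ 0.644  -0.2275  0.085 ]
top z.07 [ 0.4655 -0.0626  0.07  ] z.085 [ 0.4645 -0.0626  0.085 ]
top z.07 [ 0.4539 -0.2059  0.07  ] z.085 [ 0.4531 -0.2036  0.085 ]
scene z.07 [ 0.4506 -0.2039  0.07  ] z.085 [ 0.4613 -0.1999  0.085 ]
scene z.07 [ 0.4573 -0.0624  0.07  ] z.085 [ 0.468  -0.0607  0.085 ]
scene z.07 [ 0.6475 -0.2292  0.07  ] z.085 [ 0.6551 -0.2248  0.085 ]
raised1 [ 0.4508 -0.1658  0.1272] 0.012609962915583738
raised2 [ 0.4186 -0.1828  0.0419] 0.017241885383085215
low1 [ 0.4837 -0.221   0.1043] 0.012308232878779244
low2 [ 0.4547 -0.2414  0.0212] 0.017761584266630423
jar [0.4004 0.1805 0.085 ]
cup [ 0.6024 -0.3986  0.06  ]
die [0.769  0.0856 0.064 ]
screwtip [ 0.6728 -0.1754  0.01  ]
screwend [ 0.8674 -0.1704  0.02  ]
```

The measurements are consistent: the hinge is at about (0.615, 0.2445), the lid angle is about 0.88, and the direction from hinge to edge is (-0.967, 0.254). That matches the tool's +x axis already, so no turn is needed. I'll close the fingers, rise, and move to just above the lid edge.

```bash
python3 -m creep '[{"tz":-0.03},{"tz":-0.03},{"tx":-0.033,"ty":-0.018},{"tx":-0.033,"ty":-0.018},{"tx":-0.033,"ty":-0.018},{"tx":-0.033,"ty":-0.018},{"tx":-0.033,"ty":-0.018},{"tx":-0.033,"ty":-0.018},{"tx":-0.033,"ty":-0.018},{"tx":-0.033,"ty":-0.018},{"tx":-0.033,"ty":-0.018},{"tx":-0.033,"ty":-0.018},{"tx":-0.033,"ty":-0.018},{"tx":-0.033,"ty":-0.018},{"tx":-0.033,"ty":-0.018},{"tx":-0.033,"ty":-0.018}]' 0 20
python3 - <<'E'
from h import *
R=cam("scene");cv2.imwrite("pics/s1.png",R["pixels"][:,:,::-1])
o=env.get_obs();print(o["tool_pos"],o["tool_rot"],o["grip_width"],o["force"])
H=np.array([.615,.2445]);d=np.array(o["tool_pos"][:2])-H
print("d out",d@[-.967,.254],"along",d@[.254,.967])
E
```

```text
[0.16949579 0.62735898 0.24721497] [-1.79966634e+02  5.27386627e-03  1.64884393e+02] 0.08677198479716279 [-0.96445445  0.29782915  0.60726737]
d out 0.5280487546057544 along 0.2570665679319246$[0]: bad value
```

View pics/s1.png

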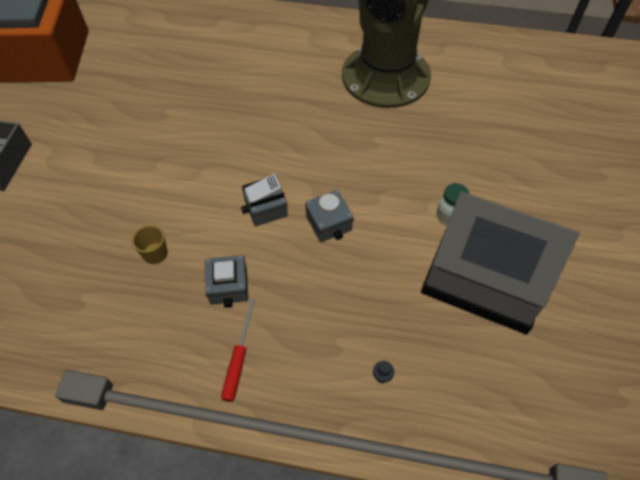

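The scene is unchanged and the call was refused, so it seems each row needs all six numbers.

```bash
python3 -m creep '[{"tx":0,"ty":0,"tz":-0.03,"rx":0,"ry":0,"rz":0},{"tx":0,"ty":0,"tz":-0.03,"rx":0,"ry":0,"rz":0},{"tx":-0.033,"ty":-0.018,"tz":0,"rx":0,"ry":0,"rz":0},{"tx":-0.033,"ty":-0.018,"tz":0,"rx":0,"ry":0,"rz":0},{"tx":-0.033,"ty":-0.018,"tz":0,"rx":0,"ry":0,"rz":0},{"tx":-0.033,"ty":-0.018,"tz":0,"rx":0,"ry":0,"rz":0},{"tx":-0.033,"ty":-0.018,"tz":0,"rx":0,"ry":0,"rz":0},{"tx":-0.033,"ty":-0.018,"tz":0,"rx":0,"ry":0,"rz":0},{"tx":-0.033,"ty":-0.018,"tz":0,"rx":0,"ry":0,"rz":0},{"tx":-0.033,"ty":-0.018,"tz":0,"rx":0,"ry":0,"rz":0},{"tx":-0.033,"ty":-0.018,"tz":0,"rx":0,"ry":0,"rz":0},{"tx":-0.033,"ty":-0.018,"tz":0,"rx":0,"ry":0,"rz":0},{"tx":-0.033,"ty":-0.018,"tz":0,"rx":0,"ry":0,"rz":0},{"tx":-0.033,"ty":-0.018,"tz":0,"rx":0,"ry":0,"rz":0},{"tx":-0.033,"ty":-0.018,"tz":0,"rx":0,"ry":0,"rz":0},{"tx":-0.033,"ty":-0.018,"tz":0,"rx":0,"ry":0,"rz":0},{"tx":0,"ty":0,"tz":0,"rx":0,"ry":0,"rz":0}]' 0 20
python3 - <<'E'
from h import *
R=cam("scene");cv2.imwrite("pics/s2.png",R["pixels"][:,:,::-1])
o=env.get_obs();print(o["tool_pos"],o["tool_rot"],o["grip_width"],o["force"])
H=np.array([.615,.2445]);d=np.array(o["tool_pos"][:2])-H
print("d out",d@[-.967,.254],"along",d@[.254,.967])
E
```

```text
time_s: 2.42
tool_pos: [0.5521, 0.2599, 0.3074]
tool_rot: [-179.9, 0.1, 164.5]
force: [-0.8, 0.5, -1.0]
grip_width: 0.0002
[0.55061405 0.26230412 0.30741324] [-1.79981051e+02 -9.50267405e-04  1.64701798e+02] 0.00017614595667321135 [-0.97169112  0.1650239  -0.0728182 ]
d out 0.06678346377226758 along 0.0008625548201008555
```

View pics/s2.png

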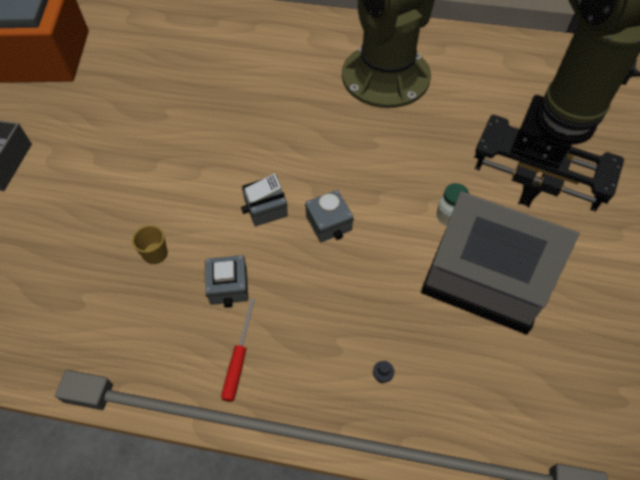

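The closed fingertips are at pixel (528,200), above the lid's free edge as computed. I'll descend and push along the arc.

```bash
python3 -m creep '[{"tx":0,"ty":0,"tz":0.02,"rx":0,"ry":0,"rz":0},{"tx":0,"ty":0,"tz":0.02,"rx":0,"ry":0,"rz":0},{"tx":0,"ty":0,"tz":0.01,"rx":0,"ry":0,"rz":0},{"tx":0,"ty":0,"tz":0.01,"rx":0,"ry":0,"rz":0},{"tx":0.002,"ty":0,"tz":0.008,"rx":0,"ry":0,"rz":0},{"tx":0.002,"ty":0,"tz":0.008,"rx":0,"ry":0,"rz":0},{"tx":0.003,"ty":0,"tz":0.008,"rx":0,"ry":0,"rz":0},{"tx":0.003,"ty":0,"tz":0.008,"rx":0,"ry":0,"rz":0}]' 0 20
python3 - <<'E'
from h import *
R=cam("top");cv2.imwrite("pics/t3.png",R["pixels"][150:350,0:300,::-1])
E
```

```text
time_s: 3.48
tool_pos: [0.5399, 0.2665, 0.2153]
tool_rot: [180.0, 0.0, 164.9]
force: [-0.4, -0.3, 1.7]
grip_width: 0.0006
```

View pics/t3.png

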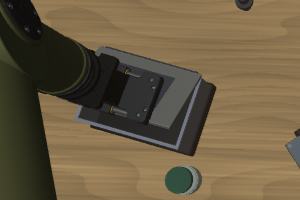

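The lid has come down with the fingers, and the jar at (180,180) in this crop is clear of the arm. Continuing to shut.

```bash
python3 -m creep '[{"tx":0.003,"ty":0,"tz":0.008,"rx":0,"ry":0,"rz":0},{"tx":0.003,"ty":0,"tz":0.008,"rx":0,"ry":0,"rz":0},{"tx":0.003,"ty":0,"tz":0.008,"rx":0,"ry":0,"rz":0},{"tx":0.003,"ty":0,"tz":0.008,"rx":0,"ry":0,"rz":0},{"tx":0.003,"ty":0,"tz":0.008,"rx":0,"ry":0,"rz":0},{"tx":0.003,"ty":0,"tz":0.008,"rx":0,"ry":0,"rz":0},{"tx":0.002,"ty":0,"tz":0.008,"rx":0,"ry":0,"rz":0},{"tx":0.002,"ty":0,"tz":0.005,"rx":0,"ry":0,"rz":0},{"tx":0,"ty":0,"tz":0.004,"rx":0,"ry":0,"rz":0},{"tx":0,"ty":0,"tz":0,"rx":0,"ry":0,"rz":0}]' 0 20
```

```text
time_s: 4.78
tool_pos: [0.5185, 0.2722, 0.15]
tool_rot: [-180.0, -0.0, 164.9]
force: [-0.8, 0.2, -0.5]
grip_width: 0.0008
```

```bash
python3 -m creep '[{"tx":0,"ty":0,"tz":0.002,"rx":0,"ry":0,"rz":0},{"tx":0,"ty":0,"tz":0.001,"rx":0,"ry":0,"rz":0},{"tx":0,"ty":0,"tz":0,"rx":0,"ry":0,"rz":0}]' 0 20
```

```text
time_s: 5.15
tool_pos: [0.519, 0.2723, 0.1493]
tool_rot: [180.0, -0.0, 164.9]
force: [-4.0, -0.9, 8.8]
grip_width: 0.0004
```

```bash
python3 -m creep '[{"tx":0,"ty":0,"tz":0.0015,"rx":0,"ry":0,"rz":0},{"tx":0,"ty":0,"tz":0,"rx":0,"ry":0,"rz":0},{"tx":0,"ty":0,"tz":0,"rx":0,"ry":0,"rz":0}]' 0 20
python3 -m creep '[{"tx":0,"ty":0,"tz":-0.03,"rx":0,"ry":0,"rz":0},{"tx":0,"ty":0,"tz":-0.03,"rx":0,"ry":0,"rz":0},{"tx":0,"ty":-0.04,"tz":-0.02,"rx":0,"ry":0,"rz":0},{"tx":0,"ty":-0.04,"tz":0,"rx":0,"ry":0,"rz":0},{"tx":0,"ty":-0.04,"tz":0,"rx":0,"ry":0,"rz":0},{"tx":0,"ty":-0.04,"tz":0,"rx":0,"ry":0,"rz":0},{"tx":0,"ty":-0.04,"tz":0,"rx":0,"ry":0,"rz":0},{"tx":0,"ty":-0.04,"tz":0,"rx":0,"ry":0,"rz":0},{"tx":0,"ty":0,"tz":0,"rx":0,"ry":0,"rz":0}]' 0 20
python3 - <<'E'
from h import *
for n in("scene","top"):
    R=cam(n);cv2.imwrite(f"pics/{n}4.png",R["pixels"][:,:,::-1])
o=env.get_obs();print(o["tool_pos"],o["tool_rot"])
E
```

```text
time_s: 5.52
tool_pos: [0.519, 0.2723, 0.1493]
tool_rot: [179.9, -0.0, 164.9]
force: [-6.2, -2.4, 16.1]
grip_width: 0.0006
time_s: 6.65
tool_pos: [0.456, 0.0373, 0.2264]
tool_rot: [180.0, 0.0, 164.6]
force: [-0.1, 0.8, 0.3]
grip_width: 0.0004
[0.4565397  0.04070007 0.22636934] [1.79922167e+02 3.31180892e-02 1.64848857e+02]
```

View pics/top4.png

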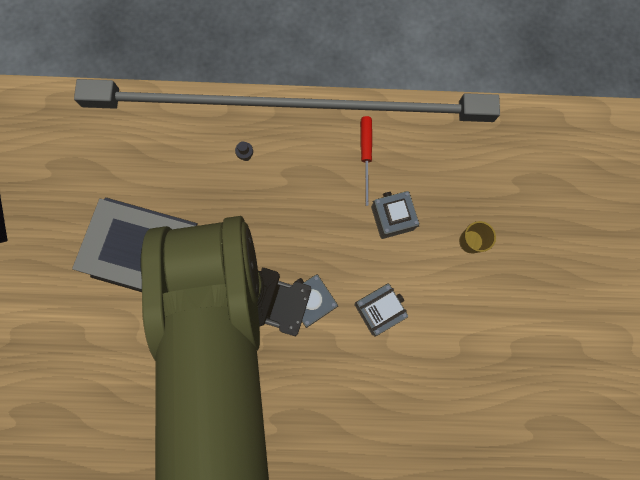

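View pics/scene4.png

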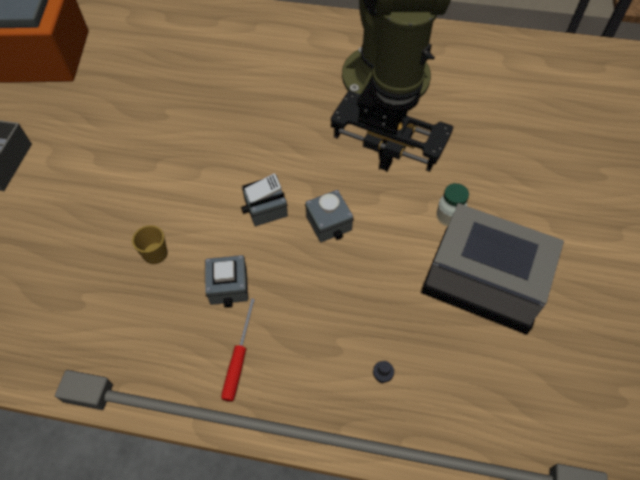

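The lid looks flat and shut: it stopped solid at 124 mm under 16 N. The stop, key, jar and the other bystanders are unmoved. Next I'll fix the rocker geometry with the corner pairs swapped the right way round, and check the lid edge height.

```bash
python3 - <<'E'
from h import *
T=cam("top");S=cam("scene")
np.set_printoptions(precision=4,suppress=True)
f=lambda x,y,ox,oy,k:(ox+(x+.5)/k-.5,oy+(y+.5)/k-.5)
tb=lambda x,y:f(x,y,270,180,3.5);sb=lambda x,y:f(x,y,190,160,4)
P={}
for n,a,b in [("raised1",tb(333,447),sb(362,106)),("raised2",tb(372,510),sb(338,55)),("low1",tb(432,390),sb(240,170)),("low2",tb(469,450),sb(217,120))]:
    P[n],e=tri(T,a,S,b);print(n,P[n],e)
r=(P["raised1"]+P["raised2"])/2;l=(P["low1"]+P["low2"])/2
a=(r-l)[:2];a/=np.linalg.norm(a);print(r,l,(r+l)/2,a,np.degrees(np.arctan2(a[1],a[0])))
# box face corners of rocker box z=.056
for p in[(297,433),(416,362),(482,475),(366,545)]: print("box",plane(T,*tb(*p),.056))
o=env.get_obs();print(o["qpos"],o["tool_pos"])
# lid edge in scene: gray mask rows
hx=cv2.resize(S["pixels"][190:340,415:585,::-1],None,fx=4,fy=4,interpolation=cv2.INTER_CUBIC);cv2.imwrite("pics/lid4.png",hx)
E
```

```text
raised1 [ 0.4516 -0.1631  0.0891] 0.0012805601933783702
raised2 [ 0.4188 -0.1842  0.0847] 0.002889183193438519
low1 [ 0.4858 -0.2203  0.0668] 0.001818391669659987
low2 [ 0.4535 -0.2416  0.0615] 0.002319558821128099
[ 0.4352 -0.1737  0.0869] [ 0.4697 -0.2309  0.0641] [ 0.4524 -0.2023  0.0755] [-0.5154  0.8569] 121.0268069951325
box [ 0.4607 -0.1472  0.056 ]
box [ 0.5024 -0.214   0.056 ]
box [ 0.4404 -0.251   0.056 ]
box [ 0.4004 -0.1862  0.056 ]
[-32.888   -5.5322  23.1085 111.5046   2.2421  73.5747  64.4685] [0.4566 0.0416 0.2261]
```

View pics/lid4.png

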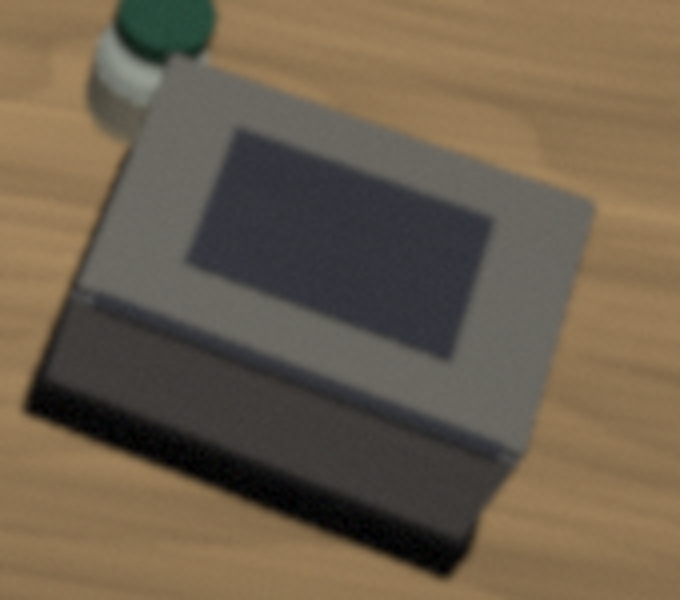

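The jar sits behind the lid in this view. The lid lies flat on the tank, with its free edge from (175,60) to (595,205) in the crop. The rocker pivot is at about (0.4515,-0.201) and its raised end points at yaw 121°. I'll move above the press point, 28 mm out at (0.437,-0.177), and turn the tool to yaw 121.

```bash
python3 -m creep '[{"tx":-0.0047,"ty":-0.027,"tz":0,"rx":0,"ry":0,"rz":0},{"tx":-0.0047,"ty":-0.027,"tz":0,"rx":0,"ry":0,"rz":0},{"tx":-0.0047,"ty":-0.027,"tz":0,"rx":0,"ry":0,"rz":0},{"tx":-0.0047,"ty":-0.027,"tz":0,"rx":0,"ry":0,"rz":0},{"tx":-0.0047,"ty":-0.027,"tz":0,"rx":0,"ry":0,"rz":0},{"tx":-0.0047,"ty":-0.027,"tz":0,"rx":0,"ry":0,"rz":0},{"tx":-0.0047,"ty":-0.027,"tz":0,"rx":0,"ry":0,"rz":0},{"tx":-0.0047,"ty":-0.027,"tz":0,"rx":0,"ry":0,"rz":0},{"tx":0,"ty":0,"tz":0,"rx":0,"ry":0,"rz":8.8},{"tx":0,"ty":0,"tz":0,"rx":0,"ry":0,"rz":8.8},{"tx":0,"ty":0,"tz":0,"rx":0,"ry":0,"rz":8.8},{"tx":0,"ty":0,"tz":0,"rx":0,"ry":0,"rz":8.8},{"tx":0,"ty":0,"tz":0,"rx":0,"ry":0,"rz":8.8},{"tx":0,"ty":0,"tz":0,"rx":0,"ry":0,"rz":0},{"tx":0,"ty":0,"tz":0,"rx":0,"ry":0,"rz":0}]' 0 20
python3 - <<'E'
from h import *
R=cam("wrist");cv2.imwrite("pics/w5.png",R["pixels"][:,:,::-1])
o=env.get_obs();print(o["tool_pos"],o["tool_rot"],o["qpos"],o["force"])
a=np.array([-.5154,.8569]);d=np.array(o["tool_pos"][:2])-[.4516,-.201];print(d@a,d@[a[1],-a[0]])
E
```

```text
time_s: 8.72
tool_pos: [0.4367, -0.1775, 0.226]
tool_rot: [-180.0, 0.0, 121.1]
force: [0.2, 0.2, 0.3]
grip_width: 0.0006
[ 0.43658976 -0.17756301  0.22600699] [-1.79990057e+02  3.73681351e-03  1.21047884e+02] [-19.29200135  -4.83392449  36.69108859 110.36343816   3.0198245
  73.54148402  47.49270433] [ 0.16772055 -0.36431437 -0.32382838]
0.027819438859342387 -0.000782848000002752
```

View pics/w5.png

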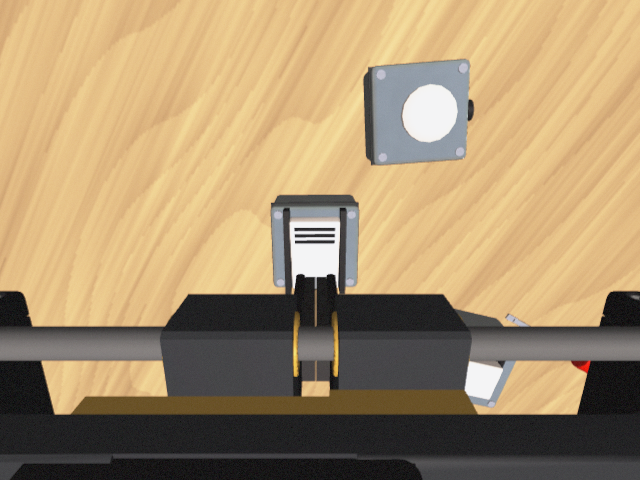

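The wrist view shows the three ribs centred on the finger line at about (315,235), with the stop button well clear at (430,112). Pressing now.

```bash
python3 -m creep '[{"tx":0,"ty":0,"tz":0.025,"rx":0,"ry":0,"rz":0},{"tx":0,"ty":0,"tz":0.025,"rx":0,"ry":0,"rz":0},{"tx":0,"ty":0,"tz":0.025,"rx":0,"ry":0,"rz":0},{"tx":0,"ty":0,"tz":0.02,"rx":0,"ry":0,"rz":0},{"tx":0,"ty":0,"tz":0.01,"rx":0,"ry":0,"rz":0},{"tx":0,"ty":0,"tz":0.005,"rx":0,"ry":0,"rz":0},{"tx":0,"ty":0,"tz":0.005,"rx":0,"ry":0,"rz":0},{"tx":0,"ty":0,"tz":0.005,"rx":0,"ry":0,"rz":0},{"tx":0,"ty":0,"tz":0.005,"rx":0,"ry":0,"rz":0},{"tx":0,"ty":0,"tz":0.003,"rx":0,"ry":0,"rz":0},{"tx":0,"ty":0,"tz":0.002,"rx":0,"ry":0,"rz":0},{"tx":0,"ty":0,"tz":0,"rx":0,"ry":0,"rz":0}]' 0 20
```

```text
time_s: 10.28
tool_pos: [0.4364, -0.1773, 0.0959]
tool_rot: [180.0, -0.0, 120.9]
force: [-0.9, 2.3, 3.1]
grip_width: 0.0003
```

```bash
python3 -m creep '[{"tx":0,"ty":0,"tz":0.002,"rx":0,"ry":0,"rz":0},{"tx":0,"ty":0,"tz":0,"rx":0,"ry":0,"rz":0}]' 0 20
```

```text
time_s: 10.52
tool_pos: [0.4365, -0.1774, 0.0945]
tool_rot: [180.0, -0.1, 120.9]
force: [-2.0, 4.5, 9.1]
grip_width: 0.0003
```

```bash
python3 -m creep '[{"tx":0,"ty":0,"tz":0.002,"rx":0,"ry":0,"rz":0},{"tx":0,"ty":0,"tz":0,"rx":0,"ry":0,"rz":0},{"tx":0,"ty":0,"tz":0,"rx":0,"ry":0,"rz":0}]' 0 20
python3 -m creep '[{"tx":0,"ty":0,"tz":-0.02,"rx":0,"ry":0,"rz":0},{"tx":0,"ty":0,"tz":-0.03,"rx":0,"ry":0,"rz":0},{"tx":0,"ty":0,"tz":-0.03,"rx":0,"ry":0,"rz":0},{"tx":-0.03,"ty":0,"tz":-0.01,"rx":0,"ry":0,"rz":0},{"tx":-0.03,"ty":0,"tz":0,"rx":0,"ry":0,"rz":0},{"tx":-0.03,"ty":0,"tz":0,"rx":0,"ry":0,"rz":0},{"tx":0,"ty":0,"tz":0,"rx":0,"ry":0,"rz":0},{"tx":0,"ty":0,"tz":0,"rx":0,"ry":0,"rz":0}]' 0 20
python3 - <<'E'
from h import *
R=cam("wrist");cv2.imwrite("pics/w6.png",R["pixels"][:,:,::-1])
S=cam("scene");cv2.imwrite("pics/s6.png",cv2.resize(S["pixels"][150:320,120:370,::-1],None,fx=3.2,fy=3.2,interpolation=cv2.INTER_CUBIC))
o=env.get_obs();print(o["tool_pos"],o["tool_rot"])
E
```

```text
time_s: 10.9
tool_pos: [0.4366, -0.1774, 0.094]
tool_rot: [179.9, -0.1, 120.9]
force: [-8.5, 6.6, 21.5]
grip_width: 0.0006
time_s: 11.9
tool_pos: [0.4821, -0.2554, 0.1815]
tool_rot: [-179.9, 0.0, 120.9]
force: [-0.2, -0.3, 1.1]
grip_width: 0.0003
[ 0.48223994 -0.25457963  0.18180419] [ 1.79996079e+02 -2.19198677e-02  1.20925854e+02]
```

View pics/w6.png

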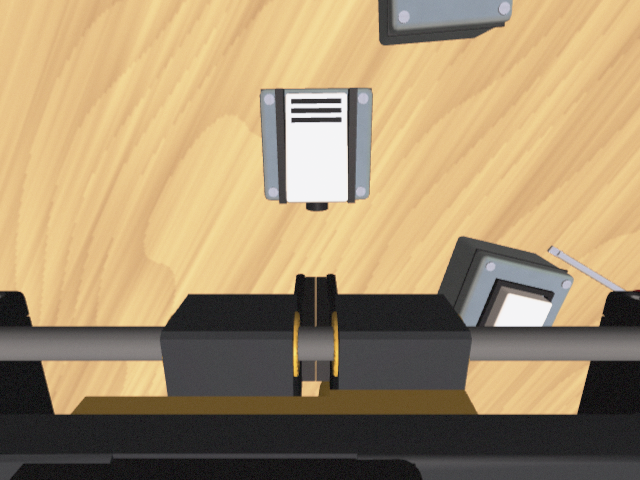

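View pics/s6.png

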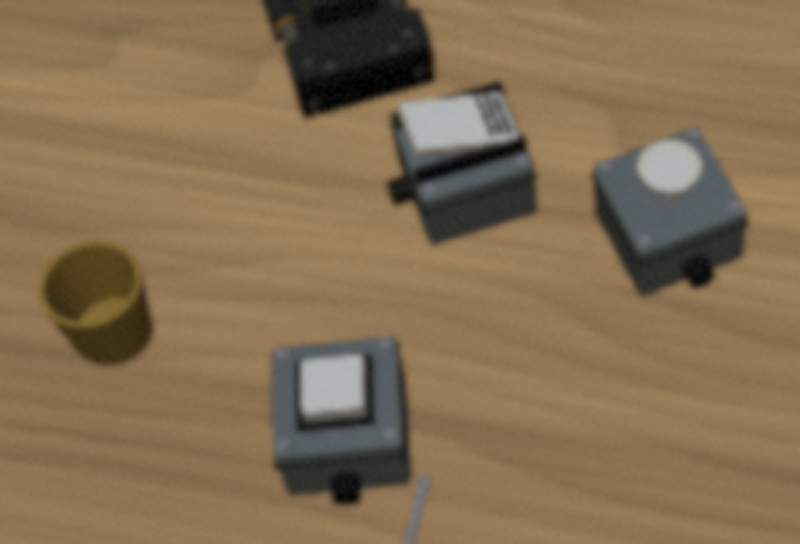

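The rocker now leans the other way: its rib end at (510,113) in the scene crop is low, and its gland end is raised. I'll quantify that and work out the key move.

```bash
python3 - <<'E'
from h import *
np.set_printoptions(precision=4,suppress=True)
W=cam("wrist");S=cam("scene")
s=lambda x,y:(120+(x+.5)/3.2-.5,150+(y+.5)/3.2-.5)
r,e1=tri(W,(317,92),S,s(511,113));g,e2=tri(W,(317,203),S,s(407,131))
print("rib end",r,e1,"gland end",g,e2,"tilt",np.arctan2(g[2]-r[2],np.linalg.norm((g-r)[:2])))
o=env.get_obs();p=np.array(o["tool_pos"]);y=np.radians(o["tool_rot"][2])
x=np.array([np.cos(y),np.sin(y)]);yy=np.array([np.sin(y),-np.cos(y)])
k=np.array([.6478,-.2297]);d=k-p[:2];print("to key",d@x,d@yy)
# key face direction from first top picture
T=cam("top");f=lambda x,y:(270+(x+.5)/3.5-.5,180+(y+.5)/3.5-.5)
a=plane(T,*f(410,85),.07);b=plane(T,*f(472,70),.07);print(a,b,np.degrees(np.arctan2(*(b-a)[[1,0]])))
E
```

```text
rib end [ 0.4337 -0.1696  0.0682] 0.00017873282723027974 gland end [ 0.4689 -0.2282  0.0813] 0.0007054592148673834 tilt 0.1890024781452677
to key -0.06376517624463172 0.1546078592823696
[ 0.6603 -0.2084  0.07  ] [ 0.6704 -0.2443  0.07  ] -74.21835286309592
```

The force says hard stop: 21 N with no more travel at the predicted 69 mm tip height. The picture tilt of 0.19 is lower than the expected 0.30, so I'll check with finer pixels.

```bash
python3 - <<'E'
from h import *
W=cam("wrist");S=cam("scene")
w=cv2.resize(W["pixels"][75:220,250:385,::-1],None,fx=4,fy=4,interpolation=cv2.INTER_CUBIC)
s=cv2.resize(S["pixels"][165:235,235:300,::-1],None,fx=8,fy=8,interpolation=cv2.INTER_CUBIC)
o=np.zeros((580,540+520,3),np.uint8);o[:580,:540]=w;o[:560,540:]=s
cv2.imwrite("pics/wz.png",w);cv2.imwrite("pics/sz.png",s)
E
```

```text
(no output)
```

View pics/wz.png

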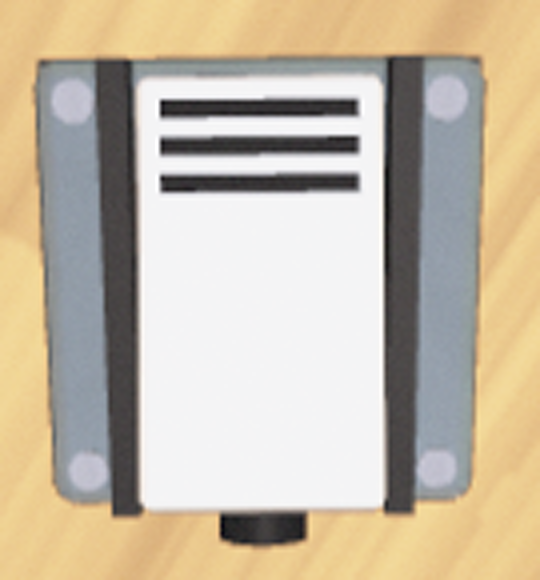

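View pics/sz.png

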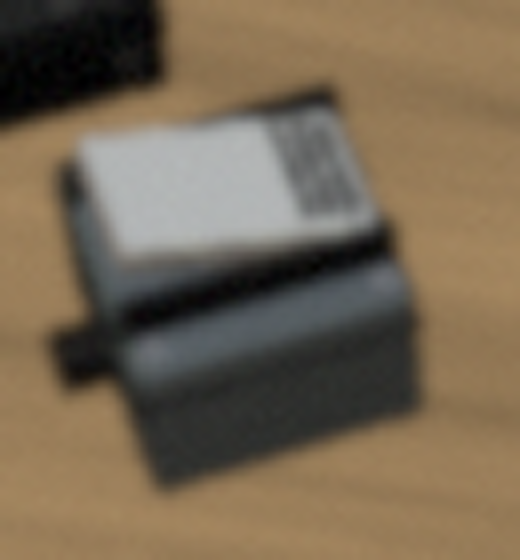

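```bash
python3 - <<'E'
from h import *
np.set_printoptions(precision=4,suppress=True)
W=cam("wrist");S=cam("scene")
f=lambda x,y,ox,oy,k:(ox+(x+.5)/k-.5,oy+(y+.5)/k-.5)
w=lambda x,y:f(x,y,250,75,4);s=lambda x,y:f(x,y,235,165,8)
pr={"ribL":((137,77),(378,225)),"ribR":((382,75),(330,105)),"glL":((140,510),(122,262)),"glR":((384,511),(78,145))}
P={}
for k,(a,b) in pr.items():
    for cand in (b,): P[k],e=tri(W,w(*a),S,s(*cand));print(k,P[k],e)
r=(P["ribL"]+P["ribR"])/2;g=(P["glL"]+P["glR"])/2
print(r,g,"tilt",np.arctan2(g[2]-r[2],np.linalg.norm((g-r)[:2])),np.linalg.norm(g-r))
E
```

```text
ribL [ 0.4093 -0.1773  0.0067] 0.007566919667770469
ribR [ 0.4492 -0.1677  0.113 ] 0.0049668765576095265
glL [ 0.452  -0.2402  0.0361] 0.018216260957647525
glR [ 0.4791 -0.2193  0.1211] 0.012463802460438095
[ 0.4293 -0.1725  0.0599] [ 0.4656 -0.2297  0.0786] tilt 0.26992021155231505 0.07029825859973925
```

```bash
python3 - <<'E'
from h import *
np.set_printoptions(precision=4,suppress=True)
W=cam("wrist");S=cam("scene")
f=lambda x,y,ox,oy,k:(ox+(x+.5)/k-.5,oy+(y+.5)/k-.5)
w=lambda x,y:f(x,y,250,75,4);s=lambda x,y:f(x,y,235,165,8)
pr={"ribL":((137,77),(330,105)),"ribR":((382,75),(378,225)),"glL":((140,510),(78,145)),"glR":((384,511),(122,258))}
P={}
for k,(a,b) in pr.items():
    P[k],e=tri(W,w(*a),S,s(*b));print(k,P[k],e)
r=(P["ribL"]+P["ribR"])/2;g=(P["glL"]+P["glR"])/2
print(r,g,"tilt",np.arctan2(g[2]-r[2],np.linalg.norm((g-r)[:2])),np.linalg.norm(g-r))
# predicted scene pixels for tilts
piv=np.array([.4516,-.201]);a=np.array([-.5154,.8569]);b=np.array([a[1],-a[0]])
for ph in(.2,.25,.3):
    out=[]
    for L in(.035,-.035):
        for q in(-.02,.02):
            xy=piv+a*(L*np.cos(ph)+.005*np.sin(ph))+b*q
            X=[*xy,.07-L*np.sin(ph)+.005*np.cos(ph)]
            out+=list((proj(S,X)-[235,165]+.5)*8-.5)+list((proj(W,X)-[250,75]+.5)*4-.5)
    print(ph,np.round(out))
E
```

```text
ribL [ 0.4165 -0.1813  0.068 ] 0.0008461880135078413
ribR [ 0.4498 -0.1611  0.0651] 0.0004051857442075442
glL [ 0.4508 -0.2384  0.082 ] 0.0014116451052270894
glR [ 0.4846 -0.2181  0.0838] 0.0012435982646493704
[ 0.4332 -0.1712  0.0666] [ 0.4677 -0.2282  0.0829] tilt 0.23993071459136123 0.0686593561293083
0.2 [329. 105. 137.  72. 378. 221. 389.  71.  69. 146. 142. 516. 115. 266.
 387. 515.]
0.25 [329. 109. 138.  74. 378. 225. 389.  73.  71. 142. 141. 514. 116. 261.
 388. 513.]
0.3 [329. 114. 139.  76. 378. 230. 388.  75.  73. 137. 140. 512. 118. 256.
 389. 511.]
```

The wrist rows match a tilt of 0.30 and the scene camera gives about 0.25, all within calibration error. A re-press nearer the end costs little and gives an independent height, predicted to stall at TCP z of about 0.093 if fully tipped.

```bash
python3 -m creep '[{"tx":0.032,"ty":0,"tz":0,"rx":0,"ry":0,"rz":0},{"tx":0.032,"ty":0,"tz":0,"rx":0,"ry":0,"rz":0},{"tx":0.031,"ty":0,"tz":0,"rx":0,"ry":0,"rz":0},{"tx":0,"ty":0,"tz":0.025,"rx":0,"ry":0,"rz":0},{"tx":0,"ty":0,"tz":0.025,"rx":0,"ry":0,"rz":0},{"tx":0,"ty":0,"tz":0.02,"rx":0,"ry":0,"rz":0},{"tx":0,"ty":0,"tz":0.008,"rx":0,"ry":0,"rz":0},{"tx":0,"ty":0,"tz":0.004,"rx":0,"ry":0,"rz":0},{"tx":0,"ty":0,"tz":0.003,"rx":0,"ry":0,"rz":0},{"tx":0,"ty":0,"tz":0.003,"rx":0,"ry":0,"rz":0},{"tx":0,"ty":0,"tz":0,"rx":0,"ry":0,"rz":0}]' 0 20
python3 -m creep '[{"tx":0,"ty":0,"tz":0.002,"rx":0,"ry":0,"rz":0},{"tx":0,"ty":0,"tz":0,"rx":0,"ry":0,"rz":0}]' 0 20
```

```text
time_s: 13.82
tool_pos: [0.4338, -0.1736, 0.0941]
tool_rot: [180.0, 0.0, 120.9]
force: [0.9, 0.9, -0.1]
grip_width: 0.0004
time_s: 14.08
tool_pos: [0.4342, -0.1738, 0.0931]
tool_rot: [180.0, -0.0, 120.9]
force: [-2.4, 0.2, 9.4]
grip_width: 0.0006
```

It was free at 0.0941 and stalled at 0.093, so the rocker is fully tipped. Now I'll lift and move to the key, turning 15° to square up.

```bash
python3 -m creep '[{"tx":0,"ty":0,"tz":0.001,"rx":0,"ry":0,"rz":0},{"tx":0,"ty":0,"tz":0,"rx":0,"ry":0,"rz":0},{"tx":0,"ty":0,"tz":-0.03,"rx":0,"ry":0,"rz":0},{"tx":0,"ty":0,"tz":-0.03,"rx":0,"ry":0,"rz":0},{"tx":0,"ty":0,"tz":-0.03,"rx":0,"ry":0,"rz":0},{"tx":-0.0263,"ty":0.0258,"tz":0,"rx":0,"ry":0,"rz":0},{"tx":-0.0263,"ty":0.0258,"tz":0,"rx":0,"ry":0,"rz":0},{"tx":-0.0263,"ty":0.0258,"tz":0,"rx":0,"ry":0,"rz":0},{"tx":-0.0263,"ty":0.0258,"tz":0,"rx":0,"ry":0,"rz":0},{"tx":-0.0263,"ty":0.0258,"tz":0,"rx":0,"ry":0,"rz":0},{"tx":-0.0263,"ty":0.0258,"tz":0,"rx":0,"ry":0,"rz":0},{"tx":0,"ty":0,"tz":0,"rx":0,"ry":0,"rz":7.5},{"tx":0,"ty":0,"tz":0,"rx":0,"ry":0,"rz":7.5},{"tx":0,"ty":0,"tz":0,"rx":0,"ry":0,"rz":0},{"tx":0,"ty":0,"tz":0,"rx":0,"ry":0,"rz":0}]' 0 20
python3 - <<'E'
from h import *
R=cam("wrist");cv2.imwrite("pics/w7.png",R["pixels"][:,:,::-1])
R=cam("scene");cv2.imwrite("pics/s7.png",R["pixels"][:,:,::-1])
print(env.get_obs()["tool_pos"])
E
```

```text
time_s: 15.95
tool_pos: [0.6476, -0.2294, 0.181]
tool_rot: [180.0, -0.0, 106.0]
force: [0.2, -0.6, -0.6]
grip_width: 0.0002
[ 0.64759522 -0.22946489  0.18114518]
```

View pics/w7.png

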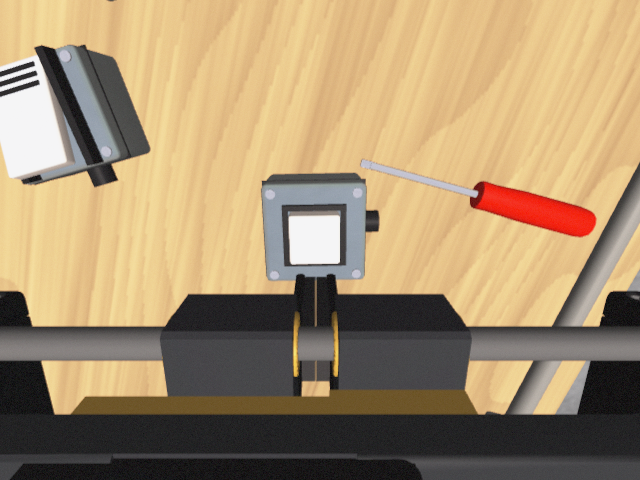

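View pics/s7.png

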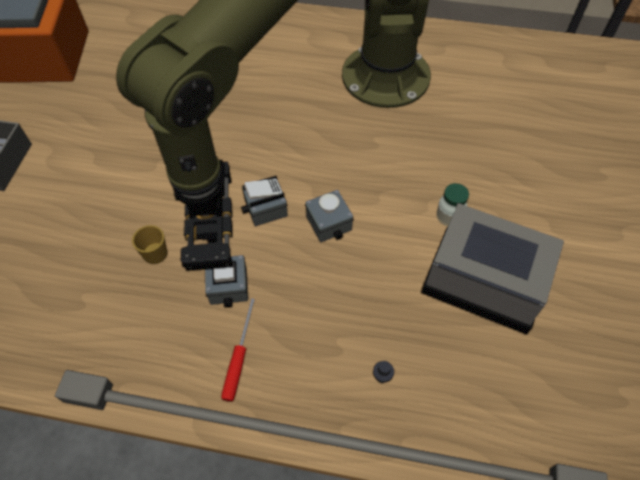

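The key is squared up and centred on the finger line at (315,240). The cup, screwdriver and other boxes are below the gripper body, so I'll press.

```bash
python3 -m creep '[{"tx":0,"ty":0,"tz":0.025,"rx":0,"ry":0,"rz":0},{"tx":0,"ty":0,"tz":0.025,"rx":0,"ry":0,"rz":0},{"tx":0,"ty":0,"tz":0.02,"rx":0,"ry":0,"rz":0},{"tx":0,"ty":0,"tz":0.01,"rx":0,"ry":0,"rz":0},{"tx":0,"ty":0,"tz":0.004,"rx":0,"ry":0,"rz":0},{"tx":0,"ty":0,"tz":0.004,"rx":0,"ry":0,"rz":0},{"tx":0,"ty":0,"tz":0.004,"rx":0,"ry":0,"rz":0},{"tx":0,"ty":0,"tz":0.002,"rx":0,"ry":0,"rz":0},{"tx":0,"ty":0,"tz":0,"rx":0,"ry":0,"rz":0}]' 0 20
python3 -m creep '[{"tx":0,"ty":0,"tz":0.001,"rx":0,"ry":0,"rz":0},{"tx":0,"ty":0,"tz":0.001,"rx":0,"ry":0,"rz":0},{"tx":0,"ty":0,"tz":0,"rx":0,"ry":0,"rz":0}]' 0 20
```

```text
time_s: 17.18
tool_pos: [0.648, -0.2298, 0.0875]
tool_rot: [180.0, 0.0, 105.9]
force: [-1.0, -0.1, 3.7]
grip_width: 0.0005
time_s: 17.55
tool_pos: [0.648, -0.2298, 0.0873]
tool_rot: [179.9, -0.0, 105.9]
force: [-4.5, 1.6, 12.9]
grip_width: 0.0004
```

The stall is at 62 mm tip height, so the key is fully in. I'll press briefly once more, then retreat straight up and check.

```bash
python3 -m creep '[{"tx":0,"ty":0,"tz":0.001,"rx":0,"ry":0,"rz":0},{"tx":0,"ty":0,"tz":0,"rx":0,"ry":0,"rz":0},{"tx":0,"ty":0,"tz":0,"rx":0,"ry":0,"rz":0}]' 0 20
python3 -m creep '[{"tx":0,"ty":0,"tz":-0.03,"rx":0,"ry":0,"rz":0},{"tx":0,"ty":0,"tz":-0.04,"rx":0,"ry":0,"rz":0},{"tx":0,"ty":0,"tz":-0.04,"rx":0,"ry":0,"rz":0},{"tx":0,"ty":0,"tz":-0.04,"rx":0,"ry":0,"rz":0},{"tx":-0.03,"ty":0,"tz":0,"rx":0,"ry":0,"rz":0},{"tx":-0.03,"ty":0,"tz":0,"rx":0,"ry":0,"rz":0},{"tx":-0.03,"ty":0,"tz":0,"rx":0,"ry":0,"rz":0},{"tx":0,"ty":0,"tz":0,"rx":0,"ry":0,"rz":0},{"tx":0,"ty":0,"tz":0,"rx":0,"ry":0,"rz":0}]' 0 20
python3 - <<'E'
from h import *
for n in("wrist","scene"):
    R=cam(n);cv2.imwrite(f"pics/{n}8.png",R["pixels"][:,:,::-1])
o=env.get_obs();print(o["time_s"],o["tool_pos"],o["force"])
E
```

```text
time_s: 17.92
tool_pos: [0.648, -0.2298, 0.0872]
tool_rot: [179.9, -0.0, 105.9]
force: [-4.8, 2.8, 16.3]
grip_width: 0.0003
time_s: 19.05
tool_pos: [0.6724, -0.3153, 0.2335]
tool_rot: [-180.0, -0.1, 105.9]
force: [0.1, 0.5, -0.3]
grip_width: 0.0005
19.15 [ 0.67271951 -0.31445018  0.23386651] [-0.57109804  0.52205436  0.8774285 ]
```

View pics/wrist8.png

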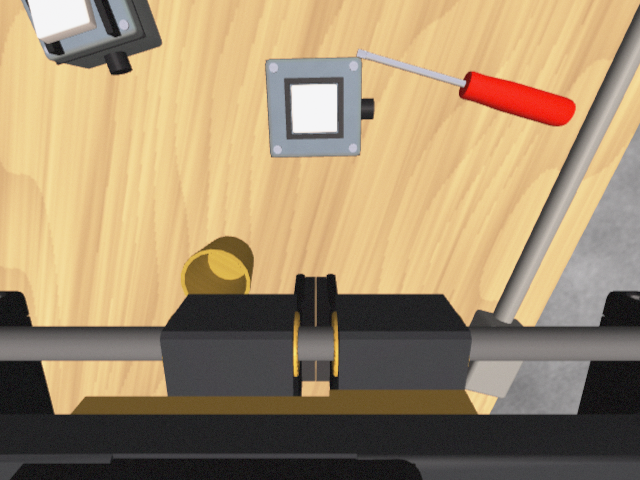

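View pics/scene8.png

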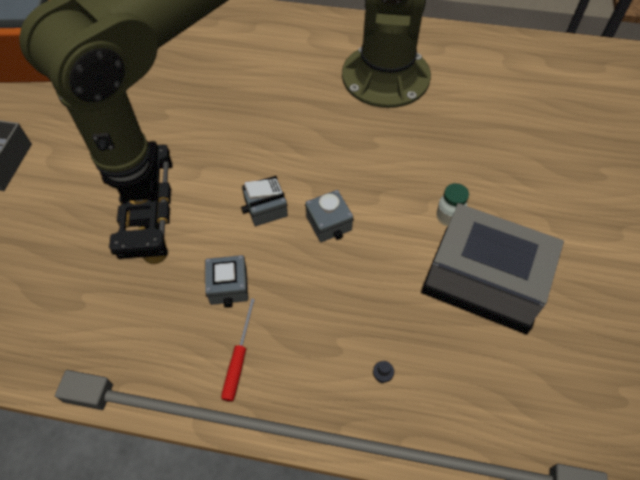

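The scene view shows the lid flat at (500,250), the rocker tipped at (264,190), and the key sunk flush at (225,272). The stop at (330,203), the jar, die and screwdriver are unmoved. The wrist view shows the cup upright and clear. The tool is free at z = 0.23, so I'm handing in.

```bash
python3 -c "
from cell import env
print(env.sign_off())"
```

```text
the job is handed in; nothing more can be done
None
```

I shut the lid, tipped the rocker right over, then pressed the square key in, in that order with the closed fingertips. I handed the job in at about 19 s of the 51 s allowed.

- **Lid:** it stopped solid at 124 mm under 16 N and looked flat on the tank in the last picture.
- **Rocker:** it stalled at the height predicted for fully tipped, under 21 N, and again when I pressed nearer its end. The camera tilt disagreed somewhat. Measurements from the pictures gave 0.19 to 0.27 rad, against the expected 0.30 and the roughly 0.22 needed. The wrist picture on its own matched 0.30, so I trusted the two stalls.
- **Key:** it stopped at 62 mm under 16 N and looked sunk in the last wrist picture.
- **Everything else:** the stop button looked out and untouched. The jar, cup, die and screwdriver looked unmoved in the final pictures, though I did not re-measure them. The arm was clear of everything at hand-in.
- **Refused move:** my first move call was refused because its rows were incomplete; nothing moved.

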